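# Put the mixed-up canister lids right

### The job

After the washing-up the lids of the four stoneware canisters went back on the wrong ones. Swap them round, laying a lid aside on a free spot of the worktop or of the cold hob where you need to, until every canister wears the lid of its own colour, fully home in the mouth. Set the lids down rather than dropping them, leave the canisters standing where they are, and do not disturb the glass and the mug.

Things in the scene. Friction and masses are not known exactly. Their poses are not given: they have to be found in the camera images.
- canister_navy: stoneware canister, glazed dark navy blue above and pale below, 100 mm wide, 90 mm high to the rim; round mouth of 64 mm clear diameter, rim 76 mm over all: its colour shows as a band round the lid. Loose, 0.6 kg, upright. Origin: centre of its underside; z up.
- canister_sage: stoneware canister, glazed sage green above and pale below, 100 mm wide, 90 mm high to the rim; round mouth of 64 mm clear diameter, rim 76 mm over all: its colour shows as a band round the lid. Loose, 0.6 kg, upright. Origin: centre of its underside; z up.
- canister_mustard: stoneware canister, glazed mustard yellow above and pale below, 100 mm wide, 90 mm high to the rim; round mouth of 64 mm clear diameter, rim 76 mm over all: its colour shows as a band round the lid. Loose, 0.6 kg, upright. Origin: centre of its underside; z up.
- canister_terracotta: stoneware canister, glazed brick red above and pale below, 100 mm wide, 90 mm high to the rim; round mouth of 64 mm clear diameter, rim 76 mm over all: its colour shows as a band round the lid. Loose, 0.6 kg, upright. Origin: centre of its underside; z up.
- lid_navy: lid, dark navy blue, flange 79 mm wide; below it a pale plug 10 mm deep, 57 tapering to 51 mm wide, fits any mouth with 3 mm play; lid top 20 mm over the origin, wooden knob 24 mm wide, 22 to 51 mm over it. 0.09 kg. Origin: centre of the plug's bottom, z up; 80 mm over the canister's underside when fully home, z = 0 on the worktop, 5 mm on the hob. Starts on another colour's canister.
- lid_sage: lid, sage green, flange 79 mm wide; below it a pale plug 10 mm deep, 57 tapering to 51 mm wide, fits any mouth with 3 mm play; lid top 20 mm over the origin, wooden knob 24 mm wide, 22 to 51 mm over it. 0.09 kg. Origin: centre of the plug's bottom, z up; 80 mm over the canister's underside when fully home, z = 0 on the worktop, 5 mm on the hob. Starts on another colour's canister.
- lid_mustard: lid, mustard yellow, flange 79 mm wide; below it a pale plug 10 mm deep, 57 tapering to 51 mm wide, fits any mouth with 3 mm play; lid top 20 mm over the origin, wooden knob 24 mm wide, 22 to 51 mm over it. 0.09 kg. Origin: centre of the plug's bottom, z up; 80 mm over the canister's underside when fully home, z = 0 on the worktop, 5 mm on the hob. Starts on another colour's canister.
- lid_terracotta: lid, brick red, flange 79 mm wide; below it a pale plug 10 mm deep, 57 tapering to 51 mm wide, fits any mouth with 3 mm play; lid top 20 mm over the origin, wooden knob 24 mm wide, 22 to 51 mm over it. 0.09 kg. Origin: centre of the plug's bottom, z up; 80 mm over the canister's underside when fully home, z = 0 on the worktop, 5 mm on the hob. Starts on another colour's canister.
- glass: clear tumbler, 80 mm across, 88 mm high, standing behind the canisters; a bystander. Origin: centre of its underside. (Above it hangs a wall cabinet: front at x = 0.61, y from -0.09 to 0.34, underside at z = 0.46. The flat black hob glass begins at y = -0.14 and runs to the right, x from 0.38.)
- mug: mug, green above and white below, 86 mm across, 99 mm high, to the left behind the canisters; a bystander. Origin: centre of its underside (of body and handle together).
Things that resemble listed ones, but are neither listed nor needed, are in the scene too. What is shaped like the canister_sage but purple is not meant.

How it is judged:
By the outcome, as a careful person would: the job done as asked, in the order asked, and still so for the second after the job is handed in, with the robot touching nothing.
It also fails if it takes over 134 s, if anything falls off the work surface, if the arm or the gripper's body presses on something with over 40 N, if the wrist force passes 120 N, or if a joint passes its speed limit or range.

### The arm

A 6-joint arm with a two-finger parallel gripper is mounted at the origin on a cart in front of the work surface, level with it; the furniture and walls round the work are solid. World frame = base frame: x ahead of the robot, y to its left, z up, the work surface at z = 0. Lengths are in m, angles in degrees, forces in N, time in s.
With the tool pointing down it reaches from about 0.275 to 0.775 m from the base axis. Payload 14.6 kg.
Tool frame: the origin (TCP) lies at the very end of the fingers, on their centre line; the grasp point (between the pads) lies 19 mm behind it (arm.grip_depth is the distance from the TCP to the grasp point, in m); z points along the fingers, y is the line along which they close (so a half turn about z gives the same grasp; the last joint's range is limited). The gripper opens to 85 mm and grips with 20 to 120 N. Pads are 22 mm wide; open, the fingers measure 114 mm over their backs; the gripper's body (76 mm by 85 mm) begins 54 mm behind the grasp point. The pads swing forward as they close: fully open they stand 13 mm farther back than shut.
Start: joints at [62.779, 15.075, -2.767, 72.158, 0, 81.102], TCP at [0.165, 0.498, 0.231] pointing down, gripper open.
Joint ranges: [-151.79, 151.79], [-50.71, 97.33], [-67.44, 78.34], [-121.81, 120.89], [-77.56, 73.72], [-180, 180]. Speed limits (degrees/s): [108.29, 108.29, 147.25, 159.86, 180, 180].

### API

Orientations are given as [roll, pitch, yaw] about the fixed x, y, z axes, in that order (R = Rz(yaw) Ry(pitch) Rx(roll)).
In Python, from bench import telemetry, viewer, job, arm gives the robot as it stands.
- The arm moves only by the tool jog_arm, never from a script. Its argument "deltas" is a list of rows, each a list of 6 numbers: the shift along the world's x, y, z in units of 40 mm (1.0 is 40 mm), then the turn, a rotation vector about the world's x, y, z in units of 5 degrees (1.0 is 5 degrees). A call has 1 to 10 rows; each row shifts and turns the commanded pose from where the row before left it; what a row does not reach is not made up. A row lasts 1/10 s, in which the tool goes at most 50 mm and 8.59 degrees, less where a joint would pass 70% of its speed; a pose out of reach is approached as far as the arm can. A call is refused whole if a number of a shift passes 1 or a number of a turn 1, either way. A call with a gripper value outside its range is refused whole. "claw" is the closure, from 0 (fully open) to 1 (shut), set as the call begins (left out, the last holds). The fingers move at their own pace and stop on an object; "grip_force" is the grip in N (left out, the last holds). Time passes only in rows, so rows that do not move let the fingers close. It gives the time, the measured TCP pose, the force, the opening and the grip force at its end, in the units of the state.
- telemetry.state(): the state, without advancing time (a new reading comes with each control period).
- viewer.capture(name): name is "scene" or "top" or "wrist"; returns a dict with "img" (480x640x3 uint8, red, green, blue), "vfov" (degrees; the focal length in pixels is half the picture's height over the tangent of half this angle, whatever the lens; pixels are square), "cx", "cy" (the principal point, pixels), "world_from_camera" (4x4, takes a point from camera to world coordinates). Camera axes: x right, y up, looking along -z (the intrinsics and any distortion apply to the point x, -y, -z); pixel columns grow to the right and rows downward; lengths in m; the calibration is good to about 2 mm. The wrist camera is an equidistant fisheye: a pixel r from the principal point sees the ray r / f radians off the axis. A picture is of the moment at which its call begins. There is no depth.
- job.sign_off(): hands the job in; it is judged then, once.
Trained networks look in the newest picture that a camera, given by its name, has taken for a name from the list of things; names that differ only in an ending like _2 or _b are one class to them, and where a whole thing is asked for, a point or a joint stands for the part that bears it (a point fixed in the world has none). Each returns a list of dicts, best first, with "p" (0 to 1); they miss things now and then, are a little off and sometimes report something else, mostly with a low value. They report only what shows in the picture. A call takes as long as a camera call. They do not tell look-alikes from the thing itself.
- viewer.search_frame(camera, thing): "point" ([x, y, z] in m, in world coordinates, good to about 4 mm: the middle of the surface that is visible of it).
- viewer.cut_out(camera, thing): "pixels" (480x640 bool, what is visible of it).
The state is a dict: "time_s": time; "q": joint angles; "qd": joint speeds; "effort": joint torques, N m; "tcp_pos": TCP position; "orientation": TCP orientation; "contact_force": force on the tool from outside, world axes, zero at the start; "moment": the same for the moment, N m; "finger_gap": finger opening in m; "grip_force": force on a finger pad.
Only numpy, scipy, OpenCV 4.12 (cv2) and the standard library are available. Lean on these libraries where they do the work, as an engineer would, in place of code of your own. Each camera call takes 0.05 s, during which the arm holds its last target. There are 200 camera calls.

## Working session

There is one attempt and no reset: what is moved stays moved. The work goes in short steps, Python scripts to look and compute and a tool call to move; the robot and the scene stay as the last step left them, time stands still between calls to the robot, and variables do not carry over. Pictures are saved under pics/ and viewed, at most 14 in all, crops included, and the job is handed in when it is done.

Besides the shell and the picture viewer there is one more tool, called as a command line: name --pt "numbers of a row" for each row, then --argument value for the rest. jog_arm: Moves the arm, as the interface text tells. Its arguments: {"type":"object","properties":{"deltas":{"type":"array"},"claw":{"type":"number"},"grip_force":{"type":"number"}},"required":["deltas"]}

```bash
mkdir -p pics; ls
cat > h.py <<'E'
import numpy as np, cv2
from bench import telemetry, viewer, job, arm
def ray(c,u,v):
    f=240/np.tan(np.radians(c["vfov"]/2)); T=np.array(c["world_from_camera"])
    d=T[:3,:3]@np.array([(u-c["cx"])/f,-(v-c["cy"])/f,-1]); return T[:3,3],d
def atz(c,u,v,z):
    o,d=ray(c,u,v); return o+d*(z-o[2])/d[2]
def save(c,n): cv2.imwrite("pics/"+n+".png",cv2.cvtColor(c["img"],cv2.COLOR_RGB2BGR))
E
python3 - <<'E'
from h import *
s=telemetry.state(); print(s["time_s"],s["tcp_pos"],s["orientation"],s["finger_gap"])
for n in ("scene","top"):
    c=viewer.capture(n); save(c,n+"0"); print(n,c["vfov"],np.round(c["world_from_camera"],3).tolist())
    for t in [a+b for a in("canister_","lid_") for b in("navy","sage","mustard","terracotta")]+["glass","mug"]:
        print(t,[(np.round(r["point"],3).tolist(),round(r["p"],2)) for r in viewer.search_frame(n,t)][:4])
E
```

```text
pics
0.0 [0.16492531 0.49813205 0.23082306] [-1.79938802e+02 -8.73604130e-03  1.61675417e+02] 0.08520645695107996
scene 43.40615378413816 [[0.892, 0.229, -0.39, -0.07], [-0.452, 0.429, -0.782, -0.922], [-0.012, 0.874, 0.486, 0.778], [0.0, 0.0, 0.0, 1.0]]
canister_navy [([0.437, -0.101, 0.057], 0.89)]
canister_sage [([0.426, 0.041, 0.057], 0.78), ([0.34, 0.518, 0.055], 0.74), ([0.608, 0.107, 0.058], 0.42)]
canister_mustard [([0.44, 0.192, 0.061], 0.9)]
canister_terracotta [([0.411, 0.338, 0.049], 0.74), ([0.456, -0.072, 0.092], 0.68)]
lid_navy [([0.462, 0.214, 0.102], 0.86), ([0.569, 0.392, 0.079], 0.69)]
lid_sage [([0.421, 0.364, 0.099], 0.72)]
lid_mustard [([0.454, -0.071, 0.094], 0.77)]
lid_terracotta [([0.447, 0.068, 0.101], 0.93)]
glass [([0.607, 0.11, 0.057], 0.67), ([0.57, 0.394, 0.074], 0.39)]
mug [([0.57, 0.396, 0.077], 0.83)]
top 42.22579607059498 [[-0.002, 0.991, -0.137, 0.333], [-1.0, -0.003, -0.007, 0.236], [-0.007, 0.137, 0.991, 1.35], [0.0, 0.0, 0.0, 1.0]]
canister_navy [([0.443, -0.026, 0.077], 0.72), ([0.451, 0.224, 0.083], 0.55)]
canister_sage [([0.349, 0.558, 0.07], 0.68), ([0.432, 0.1, 0.08], 0.64)]
canister_mustard [([0.449, 0.222, 0.082], 0.57)]
canister_terracotta [([0.415, 0.362, 0.076], 0.79)]
lid_navy [([0.464, 0.228, 0.102], 0.78)]
lid_sage [([0.43, 0.375, 0.099], 0.93)]
lid_mustard [([0.455, -0.056, 0.099], 0.67)]
lid_terracotta [([0.447, 0.077, 0.094], 0.78), ([0.447, -0.025, 0.077], 0.25)]
glass [([0.628, 0.13, 0.021], 0.81), ([0.431, 0.375, 0.097], 0.69)]
mug [([0.59, 0.423, 0.049], 0.98)]
```

View pics/scene0.png

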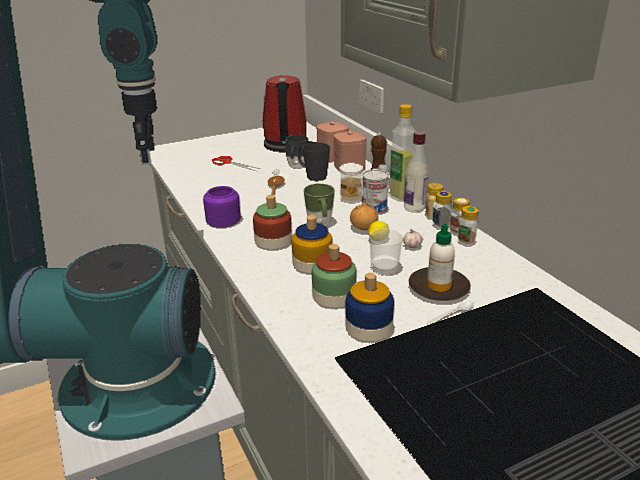

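View pics/top0.png

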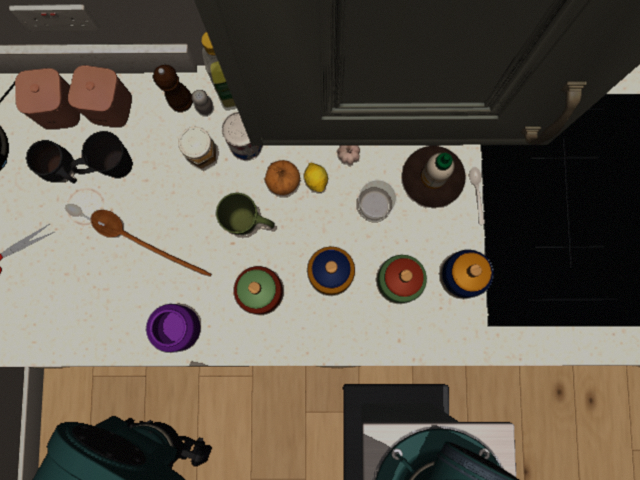

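The pairing is clear, matching the colours in both views. In scene0 the terracotta canister (272,225) wears the sage lid and the mustard one (312,248) the navy lid. The sage one (334,280) wears the terracotta lid and the navy one (370,308) the mustard lid. The purple open pot (222,207) is the decoy. The hob is free at about (0.46, -0.23).

Run:
```python
from h import *
from scipy.optimize import least_squares
C={n:viewer.capture(n) for n in("scene","top")}
M={}
for n in C:
    for col in("navy","sage","mustard","terracotta"):
        r=viewer.cut_out(n,"lid_"+col); M[n,col]=r[0]["pixels"]
def proj(c,P):
    f=240/np.tan(np.radians(c["vfov"]/2)); T=np.linalg.inv(np.array(c["world_from_camera"]))
    p=P@T[:3,:3].T+T[:3,3]; return np.c_[c["cx"]-f*p[:,0]/p[:,2], c["cy"]+f*p[:,1]/p[:,2]]
a=np.linspace(0,2*np.pi,60)
# lid model: flange at 10..20 mm r39.5, knob r12 22..51
prof=[(28,0.002),(39.5,10),(39.5,15),(34,20),(12,24),(12,51)]
V=np.concatenate([np.c_[r*np.cos(a),r*np.sin(a),0*a+z] for r,z in prof[1:]])/1000
guess=dict(navy=(.462,.228),sage=(.43,.375),mustard=(.455,-.056),terracotta=(.447,.077))
def sil(c,P):
    m=np.zeros((1920,2560),np.uint8)
    for blk in (slice(0,180),slice(180,300)):
        cv2.fillConvexPoly(m,cv2.convexHull((proj(c,P[blk])*4).astype(np.int32)),1)
    return m
for col,g in guess.items():
    out=[]
    for sel in(("top",),("scene",),("top","scene")):
        z=.08; 
        def res(x,):
            e=[]
            for n in sel:
                s=sil(C[n],V+np.array([*x,z])); mo=cv2.moments(s,True); m2=cv2.moments(M[n,col].astype(np.uint8),True)
                e+=[mo["m10"]/mo["m00"]/4-.4-m2["m10"]/m2["m00"],mo["m01"]/mo["m00"]/4-.4-m2["m01"]/m2["m00"]]
            return e
        r=least_squares(res,g,diff_step=.01); out.append((np.round(r.x,4).tolist(),np.round(r.fun,1).tolist()))
    ar=[(int(M[n,col].sum()),int(sil(C[n],V+np.array([*r.x,z])).sum()/16)) for n in C]
    print(col,out,ar)
    # knob by colour in scaled top: tan wood
for n in C:
    c=C[n]; hsv=cv2.cvtColor(c["img"],cv2.COLOR_RGB2HSV)
    for col,g in guess.items():
        P=proj(c,np.array([[*g,.118],[*g,.131]]))
        u,v=P.mean(0); print(n,col,P.round(1).tolist(), [hsv[int(v)+k,int(u)].tolist() for k in(-3,0,3)])
c=C["top"]; print([np.round(atz(c,300,r,0),3).tolist() for r in (362,)])
s=C["top"]["img"][235:325,220:500]; cv2.imwrite("pics/cropt.png",cv2.cvtColor(cv2.resize(s,None,fx=2.8,fy=2.8,interpolation=3),cv2.COLOR_RGB2BGR))
```

```text
navy [([0.4679, 0.2247], [-0.0, -0.0]), ([0.4701, 0.2202], [0.0, 0.0]), ([0.4692, 0.2235], [0.6, -0.7, -1.0, -0.5])] [(582, 570), (1153, 1202)]
sage [([0.4269, 0.377], [-0.0, 0.0]), ([0.4269, 0.3691], [0.0, -0.0]), ([0.4276, 0.3759], [0.6, -0.3, -0.8, -1.1])] [(378, 482), (1197, 1218)]
mustard [([0.4592, -0.0598], [0.0, -0.0]), ([0.462, -0.0651], [-0.0, -0.0]), ([0.461, -0.062], [1.0, -0.9, -1.2, -0.6])] [(762, 871), (1152, 1223)]
terracotta [([0.4497, 0.0768], [-0.0, 0.0]), ([0.4521, 0.0728], [-0.0, 0.0]), ([0.4511, 0.0754], [0.7, -0.7, -1.0, -0.4])] [(625, 708), (1159, 1218)]
scene navy [[307.7, 221.2], [307.6, 216.3]] [[17, 42, 165], [16, 148, 169], [16, 154, 101]]
scene sage [[271.4, 200.3], [271.1, 195.7]] [[15, 136, 167], [16, 131, 214], [16, 118, 127]]
scene mustard [[366.0, 280.0], [366.2, 274.5]] [[16, 155, 197], [17, 130, 161], [16, 126, 111]]
scene terracotta [[331.6, 251.2], [331.6, 246.0]] [[17, 131, 212], [17, 129, 203], [17, 125, 124]]
top navy [[329.4, 270.6], [329.4, 269.9]] [[15, 151, 169], [16, 149, 186], [160, 35, 44]]
top sage [[255.4, 286.8], [254.7, 286.3]] [[15, 149, 163], [15, 152, 168], [15, 148, 167]]
top mustard [[472.3, 273.8], [473.8, 273.1]] [[15, 149, 168], [15, 149, 170], [14, 179, 54]]
top terracotta [[405.4, 278.0], [406.2, 277.3]] [[15, 150, 167], [15, 150, 172], [15, 151, 145]]
[[0.278, 0.291, 0.0]]
```

View pics/cropt.png

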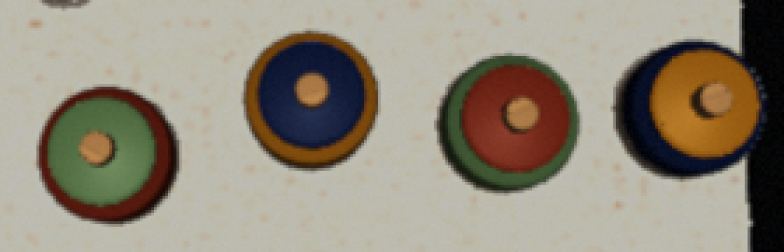

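The crop shows all four lids seated roughly concentric on their canisters. My silhouette fit agrees to a few mm between the two cameras. I'll move above the navy lid first, square the closing line to y, and refine with the wrist camera.

jog_arm --pt "0.76 -0.686 0 0 0 0.366" --pt "0.76 -0.686 0 0 0 0.366" --pt "0.76 -0.686 0 0 0 0.366" --pt "0.76 -0.686 0 0 0 0.366" --pt "0.76 -0.686 0 0 0 0.366" --pt "0.76 -0.686 0 0 0 0.366" --pt "0.76 -0.686 0 0 0 0.366" --pt "0.76 -0.686 0 0 0 0.366" --pt "0.76 -0.686 0 0 0 0.366" --pt "0.76 -0.686 0 0 0 0.366"

```text
time_s: 2.6
tcp_pos: [0.4702, 0.2226, 0.2314]
orientation: [180.0, 0.0, -180.0]
contact_force: [-0.6, 0.1, 1.2]
finger_gap: 0.0857
grip_force: 0.0
```

jog_arm --pt "0 0 0 0 0 0" --pt "0 0 0 0 0 0" --pt "0 0 0 0 0 0"

```text
time_s: 2.9
tcp_pos: [0.4684, 0.2244, 0.2313]
orientation: [180.0, -0.0, 180.0]
contact_force: [0.4, -0.8, -0.0]
finger_gap: 0.0853
grip_force: 0.0
```

Run:
```python
from h import *
c=viewer.capture("wrist"); save(c,"w1"); print(c["vfov"],c["cx"],c["cy"],np.round(c["world_from_camera"],3).tolist())
f=240/np.tan(np.radians(c["vfov"]/2)); T=np.linalg.inv(np.array(c["world_from_camera"]))
print(f)
for col,g in dict(navy=(.4692,.2235),sage=(.4276,.3759),terracotta=(.4511,.0754)).items():
    p=T[:3,:3]@np.array([*g,.131])+T[:3,3]; d=np.array([p[0],-p[1]]); th=np.arctan2(np.hypot(*d),-p[2]); print(col,np.array([c["cx"],c["cy"]])+f*th*d/np.hypot(*d))
    for r in viewer.search_frame("wrist","lid_"+col)[:2]: print(np.round(r["point"],4),r["p"])
print(telemetry.state()["q"])
```

```text
65.70646984690485 317.49911063315375 235.59714941942272 [[-0.0, -0.954, -0.299, 0.391], [1.0, -0.001, 0.0, 0.224], [-0.001, -0.299, 0.954, 0.373], [0.0, 0.0, 0.0, 1.0]]
371.64829954431775
navy [316.83034842 238.28643101]
[0.4612 0.2243 0.0959] 0.71
sage [524.72531973 184.09580333]
[0.426  0.3717 0.0976] 0.81
terracotta [117.80626279 214.73124794]
[0.45   0.091  0.0992] 0.76
[ 1.66262413e+01  1.45242219e+01 -3.50992641e+00  7.19515572e+01
  4.98995159e-04  1.65772391e+01]
```

View pics/w1.png

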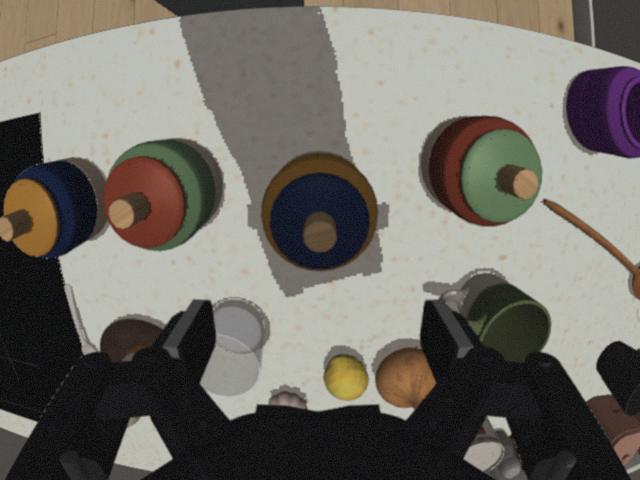

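The picture shows the navy lid knob's top at about (320,238) against a predicted (317,238). So x/y are good to about 2 mm, with the top camera's y the better one. Descending to grasp.

jog_arm --pt "0 0 -0.9 0 0 0" --pt "0 0 -0.9 0 0 0" --pt "0 0 -0.75 0 0 0" --pt "0 0 -0.4 0 0 0" --pt "0 0 -0.2 0 0 0" --pt "0 0 0 0 0 0"

```text
time_s: 3.7
tcp_pos: [0.4685, 0.2242, 0.1049]
orientation: [-180.0, -0.1, -180.0]
contact_force: [-0.1, 0.6, 0.3]
finger_gap: 0.0856
grip_force: 0.0
```

jog_arm --pt "0 0 0 0 0 0" --pt "0 0 0 0 0 0" --pt "0 0 0 0 0 0" --pt "0 0 0 0 0 0" --pt "0 0 0 0 0 0" --pt "0 0 0 0 0 0" --pt "0 0 0 0 0 0" --pt "0 0 0 0 0 0" --claw 1 --grip_force 40

```text
time_s: 4.5
tcp_pos: [0.4693, 0.224, 0.1058]
orientation: [180.0, 0.0, 180.0]
contact_force: [-0.9, -0.2, 5.8]
finger_gap: 0.0227
grip_force: 38.9
```

jog_arm --pt "0 0 0.2 0 0 0" --pt "0 0 0.4 0 0 0" --pt "0 0 0.9 0 0 0" --pt "0 0 1 0 0 0" --pt "0 0 0 0 0 0" --pt "0 0 0 0 0 0"

```text
time_s: 5.1
tcp_pos: [0.4694, 0.2241, 0.206]
orientation: [180.0, 0.1, 180.0]
contact_force: [-0.1, -0.3, -1.5]
finger_gap: 0.0225
grip_force: 39.3
```

Run:
```python
from h import *
c=viewer.capture("wrist"); save(c,"w2")
```

```text
(no output)
```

View pics/w2.png

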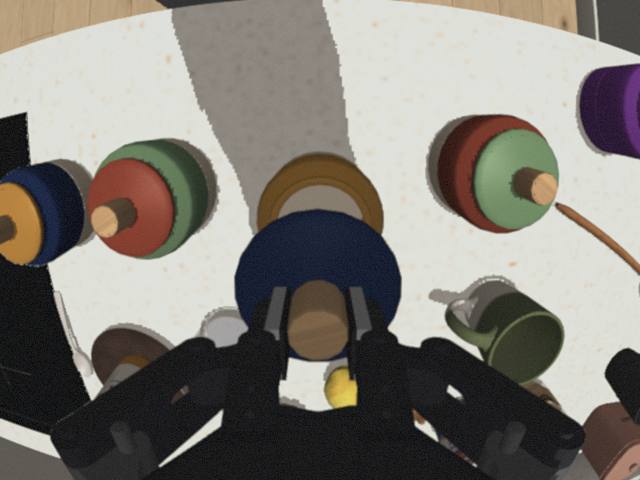

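The navy lid (318,285) is held upright and the mustard canister mouth is open at (320,200). Carrying it to the hob.

jog_arm --pt "0 -0.6 0 0 0 0" --pt "0 -1 0 0 0 0" --pt "0 -1 0 0 0 0" --pt "0 -1 0 0 0 0" --pt "0 -1 0 0 0 0" --pt "0 -1 0 0 0 0" --pt "0 -1 0 0 0 0" --pt "0 -1 0 0 0 0" --pt "0 -1 0 0 0 0" --pt "0 -1 0 0 0 0"

```text
time_s: 6.15
tcp_pos: [0.4681, -0.1614, 0.2041]
orientation: [179.9, -0.1, 180.0]
contact_force: [1.3, 0.5, -0.2]
finger_gap: 0.0228
grip_force: 39.4
```

jog_arm --pt "0 -1 0 0 0 0" --pt "0 -0.75 0 0 0 0" --pt "0 0 -0.8 0 0 0" --pt "0 0 -1 0 0 0" --pt "0 0 -1 0 0 0" --pt "0 0 -0.7 0 0 0" --pt "0 0 -0.3 0 0 0" --pt "0 0 -0.2 0 0 0" --pt "0 0 -0.1 0 0 0" --pt "0 0 0 0 0 0"

```text
time_s: 7.15
tcp_pos: [0.4689, -0.2299, 0.041]
orientation: [180.0, -0.0, 180.0]
contact_force: [0.0, 0.3, -0.2]
finger_gap: 0.0227
grip_force: 39.5
```

Run:
```python
from h import *
s=telemetry.state(); print(s["q"],s["tcp_pos"],s["contact_force"])
```

```text
[-3.50637778e+01  2.25439324e+01 -2.34841843e+01  4.40082943e+01
 -1.32375061e-03 -3.50411111e+01] [ 0.46887049 -0.22988884  0.04100061] [ 0.04795744  0.27171274 -0.24812384]
```

jog_arm --pt "0 0 -0.1 0 0 0" --pt "0 0 -0.08 0 0 0" --pt "0 0 -0.06 0 0 0" --pt "0 0 -0.03 0 0 0" --pt "0 0 0 0 0 0" --pt "0 0 0 0 0 0"

```text
time_s: 7.75
tcp_pos: [0.4691, -0.23, 0.0306]
orientation: [-180.0, 0.0, 180.0]
contact_force: [-0.1, 0.2, -0.3]
finger_gap: 0.0227
grip_force: 39.5
```

jog_arm --pt "0 0 -0.02 0 0 0" --pt "0 0 -0.02 0 0 0" --pt "0 0 0 0 0 0" --pt "0 0 0 0 0 0"

```text
time_s: 8.15
tcp_pos: [0.469, -0.23, 0.0289]
orientation: [-180.0, -0.0, 180.0]
contact_force: [0.5, -0.1, -1.0]
finger_gap: 0.0226
grip_force: 39.5
```

jog_arm --pt "0 0 -0.02 0 0 0" --pt "0 0 -0.02 0 0 0" --pt "0 0 -0.02 0 0 0" --pt "0 0 0 0 0 0" --pt "0 0 0 0 0 0"

```text
time_s: 8.65
tcp_pos: [0.469, -0.23, 0.0265]
orientation: [180.0, -0.0, 180.0]
contact_force: [-0.8, 0.2, -1.2]
finger_gap: 0.0226
grip_force: 39.5
```

jog_arm --pt "0 0 -0.02 0 0 0" --pt "0 0 -0.02 0 0 0" --pt "0 0 -0.02 0 0 0" --pt "0 0 0 0 0 0" --pt "0 0 0 0 0 0"

```text
time_s: 9.15
tcp_pos: [0.4692, -0.2301, 0.0257]
orientation: [-179.9, 0.1, 180.0]
contact_force: [-8.3, 5.9, 32.6]
finger_gap: 0.0226
grip_force: 43.0
```

Run:
```python
from h import *
c=viewer.capture("scene"); 
s=c["img"][270:430,330:530]; cv2.imwrite("pics/s3.png",cv2.cvtColor(cv2.resize(s,None,fx=3.5,fy=3.5,interpolation=3),cv2.COLOR_RGB2BGR))
print(telemetry.state()["tcp_pos"],telemetry.state()["contact_force"])
```

```text
[ 0.46917405 -0.2300957   0.02568169] [-8.62718644  5.01292552 32.61141039]
```

View pics/s3.png

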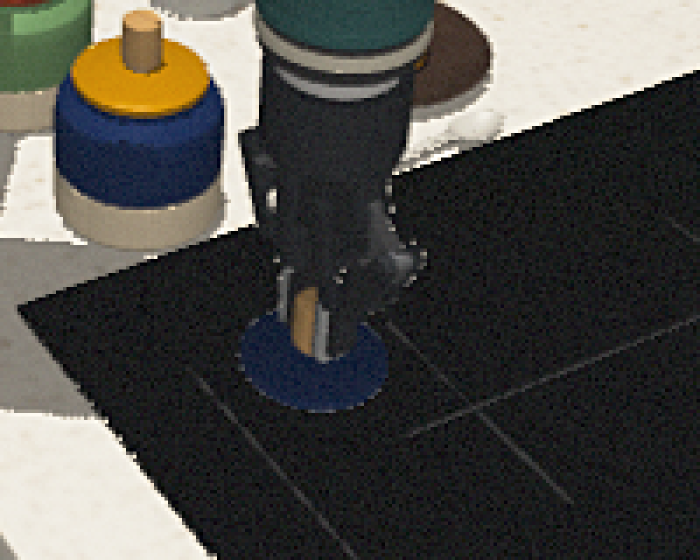

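The picture shows the navy lid flat on the hob, in contact. I'll relieve the press slightly and open.

jog_arm --pt "0 0 0.02 0 0 0" --pt "0 0 0.005 0 0 0" --pt "0 0 0 0 0 0"

```text
time_s: 9.5
tcp_pos: [0.4691, -0.2301, 0.0258]
orientation: [-180.0, 0.0, 180.0]
contact_force: [-4.6, 1.9, 13.3]
finger_gap: 0.0226
grip_force: 40.6
```

jog_arm --pt "0 0 0 0 0 0" --pt "0 0 0 0 0 0" --pt "0 0 0 0 0 0" --pt "0 0 0 0 0 0" --pt "0 0 0 0 0 0" --claw 0

```text
time_s: 10.0
tcp_pos: [0.4691, -0.23, 0.025]
orientation: [180.0, -0.0, 180.0]
contact_force: [-0.0, 0.7, 0.6]
finger_gap: 0.085
grip_force: 0.0
```

jog_arm --pt "0 0 0.5 0 0 0" --pt "0 0 1 0 0 0" --pt "0 0 1 0 0 0" --pt "0 0 1 0 0 0" --pt "0 0 0.75 0 0 0" --pt "0 0 0 0 0 0" --pt "0 0 0 0 0 0"

```text
time_s: 10.7
tcp_pos: [0.4692, -0.2301, 0.1951]
orientation: [-180.0, 0.0, 180.0]
contact_force: [-0.5, 0.2, -0.7]
finger_gap: 0.0854
grip_force: 0.0
```

Run:
```python
from h import *
c=viewer.capture("wrist"); save(c,"w4"); d=viewer.capture("top"); save(d,"t4")
s=d["img"][225:325,220:590]; cv2.imwrite("pics/t4c.png",cv2.cvtColor(cv2.resize(s,None,fx=2.1,fy=2.1,interpolation=3),cv2.COLOR_RGB2BGR))
for n in("wrist","top"):
  for t in("lid_mustard","lid_navy"):
    for r in viewer.search_frame(n,t)[:2]: print(n,t,np.round(r["point"],4),r["p"])
```

```text
wrist lid_navy [ 0.4638 -0.2316  0.0181] 0.67
top lid_mustard [ 0.4587 -0.0569  0.0976] 0.9
top lid_navy [ 0.4631 -0.2212  0.0215] 0.95
```

View pics/t4c.png

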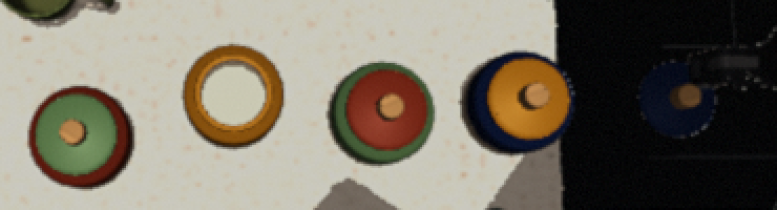

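Top view shows the navy lid on the hob, the mustard canister open at crop (234,97), and the others undisturbed.

jog_arm --pt "-0.025 0.85 0 0 0 0" --pt "-0.05 0.85 0 0 0 0" --pt "-0.05 0.85 0 0 0 0" --pt "-0.05 0.85 0 0 0 0" --pt "-0.05 0.85 0 0 0 0" --pt "0 0 -0.8 0 0 0" --pt "0 0 -0.8 0 0 0" --pt "0 0 -0.4 0 0 0" --pt "0 0 -0.15 0 0 0" --pt "0 0 0 0 0 0"

```text
time_s: 12.0
tcp_pos: [0.4597, -0.0599, 0.1087]
orientation: [180.0, -0.1, 180.0]
contact_force: [0.2, 0.4, -0.0]
finger_gap: 0.0854
grip_force: 0.0
```

Run:
```python
from h import *
d=viewer.capture("top"); im=d["img"].astype(int)
g=im.min(2); m=np.zeros(g.shape,np.uint8); m[245:300,305:358]=(g[245:300,305:358]>110)
n,l,st,ce=cv2.connectedComponentsWithStats(m); 
k=l[271,331]; u,v=ce[k]; print(ce[k],st[k],[np.round(atz(d,u,v,z),4).tolist() for z in(.08,.09)])
c=viewer.capture("wrist"); save(c,"w5")
c=c["img"]; print(telemetry.state()["tcp_pos"])
```

```text
[330.59243086 269.85152838] [316 256  31  29 687] [[0.4676, 0.2252, 0.08], [0.4665, 0.2253, 0.09]]
[ 0.46046319 -0.06020583  0.10976569]
```

View pics/w5.png

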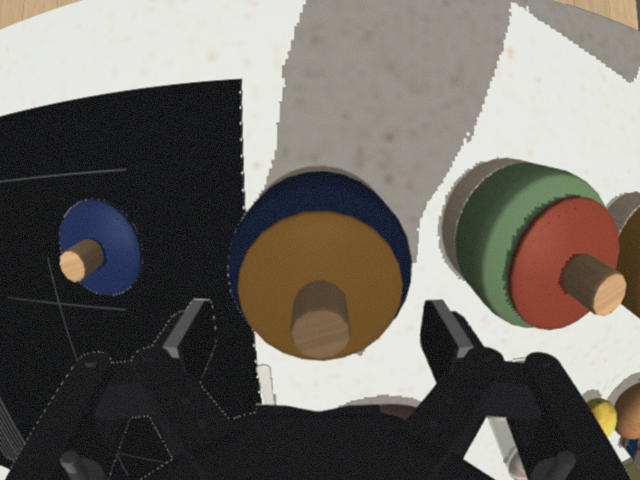

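The mustard lid's knob is at (321,315), midway between the open pads at 210 and 425. Closing.

jog_arm --pt "0 0 0 0 0 0" --pt "0 0 0 0 0 0" --pt "0 0 0 0 0 0" --pt "0 0 0 0 0 0" --pt "0 0 0 0 0 0" --pt "0 0 0 0 0 0" --pt "0 0 0 0 0 0" --pt "0 0 0 0 0 0" --claw 1

```text
time_s: 12.9
tcp_pos: [0.4601, -0.0601, 0.1093]
orientation: [-180.0, 0.0, 180.0]
contact_force: [-1.9, 0.9, 5.9]
finger_gap: 0.0225
grip_force: 39.1
```

jog_arm --pt "0 0 0.2 0 0 0" --pt "0 0 0.4 0 0 0" --pt "0 0 0.9 0 0 0" --pt "0 0 0.9 0 0 0" --pt "0 0 0 0 0 0" --pt "0 0 0 0 0 0"

```text
time_s: 13.5
tcp_pos: [0.4603, -0.0601, 0.2056]
orientation: [-180.0, 0.1, 180.0]
contact_force: [-0.5, -0.2, -1.7]
finger_gap: 0.0226
grip_force: 39.4
```

jog_arm --pt "0.02 0.72 0 0 0 0" --pt "0.03 0.9 0 0 0 0" --pt "0.03 0.9 0 0 0 0" --pt "0.03 0.9 0 0 0 0" --pt "0.03 0.9 0 0 0 0" --pt "0.03 0.9 0 0 0 0" --pt "0.03 0.9 0 0 0 0" --pt "0 0.7 0 0 0 0" --pt "0 0.3 0 0 0 0" --pt "0 0 0 0 0 0"

```text
time_s: 14.5
tcp_pos: [0.4675, 0.2256, 0.204]
orientation: [-180.0, -0.1, -179.9]
contact_force: [-1.1, 0.1, -0.6]
finger_gap: 0.0227
grip_force: 39.4
```

jog_arm --pt "0 0 -0.6 0 0 0" --pt "0 0 -0.6 0 0 0" --pt "0 0 -0.5 0 0 0" --pt "0 0 -0.3 0 0 0" --pt "0 0 -0.1 0 0 0" --pt "0 0 -0.1 0 0 0" --pt "0 0 -0.05 0 0 0" --pt "0 0 0 0 0 0" --pt "0 0 0 0 0 0"

```text
time_s: 15.4
tcp_pos: [0.4683, 0.2248, 0.1155]
orientation: [180.0, 0.0, 180.0]
contact_force: [-0.0, 0.1, 0.5]
finger_gap: 0.0228
grip_force: 39.5
```

jog_arm --pt "0 0 -0.05 0 0 0" --pt "0 0 -0.05 0 0 0" --pt "0 0 -0.025 0 0 0" --pt "0 0 0 0 0 0" --pt "0 0 0 0 0 0"

```text
time_s: 15.9
tcp_pos: [0.468, 0.2248, 0.1101]
orientation: [-180.0, -0.0, 180.0]
contact_force: [-0.3, 0.1, -1.5]
finger_gap: 0.0224
grip_force: 39.5
```

jog_arm --pt "0 0 -0.02 0 0 0" --pt "0 0 0 0 0 0" --pt "0 0 0 0 0 0"

```text
time_s: 16.2
tcp_pos: [0.4681, 0.2248, 0.1094]
orientation: [180.0, 0.0, 180.0]
contact_force: [-0.7, 1.0, 1.1]
finger_gap: 0.0226
grip_force: 39.6
```

jog_arm --pt "0 0 -0.015 0 0 0" --pt "0 0 0 0 0 0" --pt "0 0 0 0 0 0"

```text
time_s: 16.5
tcp_pos: [0.4682, 0.2249, 0.1093]
orientation: [180.0, 0.0, 180.0]
contact_force: [-3.2, 0.1, 9.3]
finger_gap: 0.0228
grip_force: 40.6
```

Contact is at the same height as the home grasp, so the lid is fully seated. Releasing, then fetching the navy lid.

jog_arm --pt "0 0 0 0 0 0" --pt "0 0 0 0 0 0" --pt "0 0 0 0 0 0" --pt "0 0 0 0 0 0" --pt "0 0 0 0 0 0" --claw 0

```text
time_s: 17.0
tcp_pos: [0.468, 0.2248, 0.1086]
orientation: [-180.0, -0.0, 180.0]
contact_force: [0.3, -0.5, -0.5]
finger_gap: 0.0853
grip_force: 0.0
```

jog_arm --pt "0 0 0.5 0 0 0" --pt "0 0 0.8 0 0 0" --pt "0 0 0.8 0 0 0" --pt "0 -0.95 0 0 0 0" --pt "0 -0.95 0 0 0 0" --pt "0 -0.95 0 0 0 0" --pt "0 -0.95 0 0 0 0" --pt "0 -0.95 0 0 0 0" --pt "0 -0.95 0 0 0 0" --pt "0 -0.95 0 0 0 0"

```text
time_s: 18.0
tcp_pos: [0.4678, -0.0428, 0.1928]
orientation: [-180.0, 0.0, 180.0]
contact_force: [0.7, 0.8, -0.1]
finger_gap: 0.0853
grip_force: 0.0
```

jog_arm --pt "0 -0.95 0 0 0 0" --pt "0 -0.95 0 0 0 0" --pt "0 -0.95 0 0 0 0" --pt "0 -0.95 0 0 0 0" --pt "0.02 -0.92 0 0 0 0" --pt "0 0 -0.8 0 0 0" --pt "0 0 -0.8 0 0 0" --pt "0 0 -0.8 0 0 0" --pt "0 0 0 0 0 0" --pt "0 0 0 0 0 0"

```text
time_s: 19.0
tcp_pos: [0.4689, -0.23, 0.0973]
orientation: [180.0, -0.0, 180.0]
contact_force: [-0.9, -0.7, 0.5]
finger_gap: 0.0853
grip_force: 0.0
```

Run:
```python
from h import *
c=viewer.capture("wrist"); save(c,"w6"); print(telemetry.state()["tcp_pos"])
d=viewer.capture("scene"); s=d["img"][200:350,220:420]; s=cv2.resize(s,None,fx=3,fy=3,interpolation=3)
w=cv2.resize(c["img"],(600,450)); cv2.imwrite("pics/w6b.png",cv2.cvtColor(cv2.resize(np.hstack([s,w]),(800,300)),cv2.COLOR_RGB2BGR))
```

```text
[ 0.46944295 -0.23032304  0.09805689]
```

View pics/w6b.png

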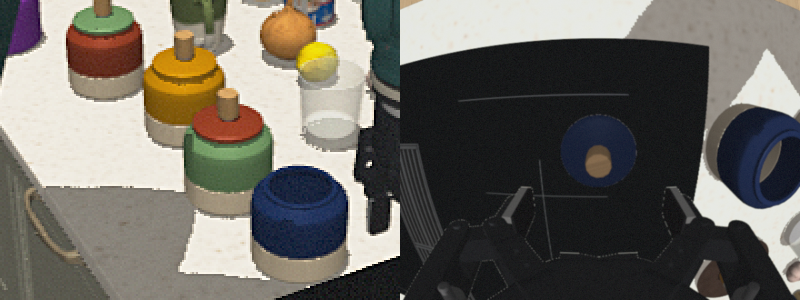

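Mustard on mustard at (185,60) is level and home, and the navy lid sits centred between the fingers (598,160). Descending.

jog_arm --pt "0 0 -0.6 0 0 0" --pt "0 0 -0.6 0 0 0" --pt "0 0 -0.3 0 0 0" --pt "0 0 -0.15 0 0 0" --pt "0 0 0 0 0 0" --pt "0 0 0 0 0 0"

```text
time_s: 19.7
tcp_pos: [0.4695, -0.2304, 0.0318]
orientation: [-179.9, 0.1, 180.0]
contact_force: [0.2, -0.4, -0.3]
finger_gap: 0.0855
grip_force: 0.0
```

jog_arm --pt "0 0 0 0 0 0" --pt "0 0 0 0 0 0" --pt "0 0 0 0 0 0" --pt "0 0 0 0 0 0" --pt "0 0 0 0 0 0" --pt "0 0 0 0 0 0" --pt "0 0 0 0 0 0" --pt "0 0 0 0 0 0" --claw 1

```text
time_s: 20.5
tcp_pos: [0.4689, -0.2301, 0.031]
orientation: [-180.0, 0.0, 180.0]
contact_force: [-1.0, 0.5, 5.6]
finger_gap: 0.0227
grip_force: 38.9
```

jog_arm --pt "0 0 0.4 0 0 0" --pt "0 0 0.8 0 0 0" --pt "0 0 0.8 0 0 0" --pt "0 0 0.8 0 0 0" --pt "0 0 0.8 0 0 0" --pt "0 0 0.8 0 0 0" --pt "0 0 0 0 0 0" --pt "0 0 0 0 0 0"

```text
time_s: 21.3
tcp_pos: [0.4689, -0.2301, 0.2067]
orientation: [-180.0, 0.0, 180.0]
contact_force: [0.3, 0.6, -0.4]
finger_gap: 0.0225
grip_force: 39.3
```

Run:
```python
from h import *
d=viewer.capture("top"); save(d,"t7")
a=np.linspace(0,2*np.pi,60)
s=d["img"][230:310,420:520]; cv2.imwrite("pics/t7c.png",cv2.cvtColor(cv2.resize(s,None,fx=6,fy=6,interpolation=3),cv2.COLOR_RGB2BGR))
for g in((.460,-.060,.09),):
    f=240/np.tan(np.radians(d["vfov"]/2)); T=np.linalg.inv(np.array(d["world_from_camera"])); p=T[:3,:3]@np.array(g)+T[:3,3]
    print((d["cx"]-f*p[0]/p[2]-420)*6,(d["cy"]+f*p[1]/p[2]-230)*6, f/-p[2]*.032*6)
```

```text
305.7344876591917 256.13327245790094 94.4426932515789
```

View pics/t7c.png

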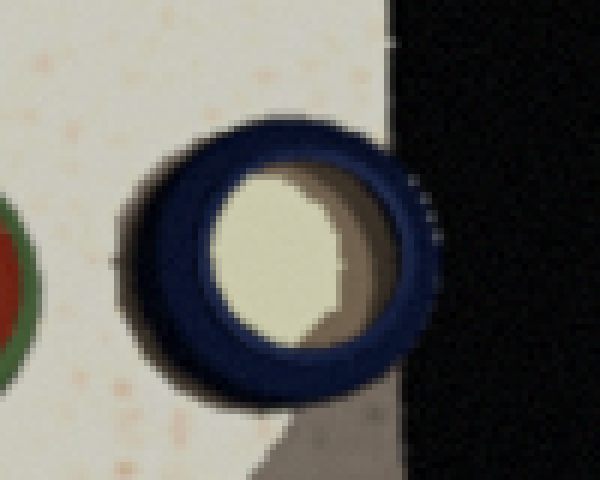

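The mouth centre at crop (305,255) matches the prediction of (306,256). Moving over the navy canister.

jog_arm --pt "-0.03 0.7 0 0 0 0" --pt "-0.05 0.9 0 0 0 0" --pt "-0.05 0.9 0 0 0 0" --pt "-0.05 0.9 0 0 0 0" --pt "-0.05 0.6 0 0 0 0" --pt "0 0.25 0 0 0 0" --pt "0 0 -0.5 0 0 0" --pt "0 0 -0.6 0 0 0" --pt "0 0 -0.5 0 0 0" --pt "0 0 -0.3 0 0 0"

```text
time_s: 22.35
tcp_pos: [0.4587, -0.0602, 0.1284]
orientation: [180.0, -0.2, 180.0]
contact_force: [0.5, -0.0, -0.3]
finger_gap: 0.0222
grip_force: 39.5
```

jog_arm --pt "0 0 -0.1 0 0 0" --pt "0 0 -0.1 0 0 0" --pt "0 0 -0.05 0 0 0" --pt "0 0 -0.05 0 0 0" --pt "0 0 0 0 0 0" --pt "0 0 0 0 0 0"

```text
time_s: 22.95
tcp_pos: [0.4598, -0.0601, 0.1189]
orientation: [-180.0, 0.0, 180.0]
contact_force: [-0.1, -0.8, -0.5]
finger_gap: 0.0226
grip_force: 39.5
```

jog_arm --pt "0 0 -0.025 0 0 0" --pt "0 0 -0.025 0 0 0" --pt "0 0 0 0 0 0" --pt "0 0 0 0 0 0"

```text
time_s: 23.35
tcp_pos: [0.4596, -0.06, 0.1167]
orientation: [-180.0, -0.0, 180.0]
contact_force: [0.7, 0.7, -1.1]
finger_gap: 0.0222
grip_force: 39.5
```

jog_arm --pt "0 0 -0.05 0 0 0" --pt "0 0 -0.05 0 0 0" --pt "0 0 -0.025 0 0 0" --pt "0 0 0 0 0 0" --pt "0 0 0 0 0 0"

```text
time_s: 23.85
tcp_pos: [0.4597, -0.06, 0.1117]
orientation: [-180.0, -0.0, 180.0]
contact_force: [0.1, 0.3, -1.2]
finger_gap: 0.0226
grip_force: 39.5
```

jog_arm --pt "0 0 -0.025 0 0 0" --pt "0 0 0 0 0 0" --pt "0 0 0 0 0 0"

```text
time_s: 24.15
tcp_pos: [0.4598, -0.0601, 0.111]
orientation: [-180.0, 0.0, 180.0]
contact_force: [-0.7, 0.5, 5.0]
finger_gap: 0.0227
grip_force: 40.1
```

Contact is at +80 mm relative to the hob grasp, the same height difference as when I took it off, so it should be home. Releasing, then checking from the side.

jog_arm --pt "0 0 -0.01 0 0 0" --pt "0 0 0 0 0 0" --pt "0 0 0 0 0 0"

```text
time_s: 24.45
tcp_pos: [0.4598, -0.0601, 0.1109]
orientation: [-180.0, 0.1, 180.0]
contact_force: [-3.1, 1.1, 14.0]
finger_gap: 0.0222
grip_force: 40.9
```

jog_arm --pt "0 0 0 0 0 0" --pt "0 0 0 0 0 0" --pt "0 0 0 0 0 0" --pt "0 0 0 0 0 0" --pt "0 0 0 0 0 0" --claw 0

```text
time_s: 24.95
tcp_pos: [0.4596, -0.06, 0.1102]
orientation: [180.0, -0.0, 180.0]
contact_force: [0.1, 0.8, 0.8]
finger_gap: 0.0858
grip_force: 0.0
```

jog_arm --pt "0 0 0.5 0 0 0" --pt "0 0 0.8 0 0 0" --pt "0 0 0.8 0 0 0" --pt "-0.05 0.75 0 0 0 0" --pt "-0.05 0.85 0 0 0 0" --pt "-0.05 0.85 0 0 0 0" --pt "-0.05 0.85 0 0 0 0" --pt "-0.04 0.12 0 0 0 0" --pt "0 0 0 0 0 0" --pt "0 0 0 0 0 0"

```text
time_s: 25.95
tcp_pos: [0.4502, 0.0762, 0.1943]
orientation: [-180.0, 0.0, 180.0]
contact_force: [-0.1, -0.6, 0.0]
finger_gap: 0.0854
grip_force: 0.0
```

Run:
```python
from h import *
d=viewer.capture("scene"); save(d,"s8"); s=d["img"][190:350,240:420]; s=cv2.resize(s,None,fx=3.4,fy=3.4,interpolation=3)
cv2.imwrite("pics/s8c.png",cv2.cvtColor(s,cv2.COLOR_RGB2BGR))
```

```text
(no output)
```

View pics/s8c.png

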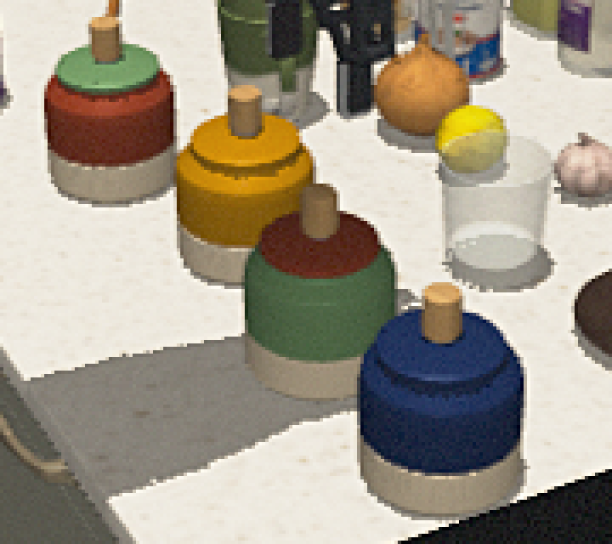

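Navy and mustard lids sit level and as deep as the untouched ones. Next is the terracotta lid, to the hob.

jog_arm --pt "0 0.01 -0.8 0 0 0" --pt "0 0 -0.8 0 0 0" --pt "0 0 -0.4 0 0 0" --pt "0 0 -0.12 0 0 0" --pt "0 0 0 0 0 0" --pt "0 0 0 0 0 0"

```text
time_s: 26.6
tcp_pos: [0.4507, 0.0768, 0.1103]
orientation: [-180.0, 0.1, 179.9]
contact_force: [1.0, -0.4, -0.2]
finger_gap: 0.0853
grip_force: 0.0
```

jog_arm --pt "0 0 0 0 0 0" --pt "0 0 0 0 0 0" --pt "0 0 0 0 0 0" --pt "0 0 0 0 0 0" --pt "0 0 0 0 0 0" --pt "0 0 0 0 0 0" --pt "0 0 0 0 0 0" --pt "0 0 0 0 0 0" --claw 1

```text
time_s: 27.4
tcp_pos: [0.4502, 0.0773, 0.1097]
orientation: [180.0, 0.0, 180.0]
contact_force: [-1.8, 0.1, 5.1]
finger_gap: 0.0226
grip_force: 39.0
```

jog_arm --pt "0 0 0.2 0 0 0" --pt "0 0 0.4 0 0 0" --pt "0 0 0.9 0 0 0" --pt "0 0 0.9 0 0 0" --pt "0 0 0 0 0 0" --pt "0.03 -0.7 0 0 0 0" --pt "0.06 -0.95 0 0 0 0" --pt "0.06 -0.95 0 0 0 0" --pt "0.06 -0.95 0 0 0 0" --pt "0.06 -0.95 0 0 0 0"

```text
time_s: 28.4
tcp_pos: [0.4605, -0.1043, 0.2053]
orientation: [180.0, -0.0, 180.0]
contact_force: [1.3, 0.7, -1.5]
finger_gap: 0.0225
grip_force: 39.4
```

jog_arm --pt "0 -0.95 0 0 0 0" --pt "0 -0.95 0 0 0 0" --pt "0 -0.8 0 0 0 0" --pt "0 -0.5 0 0 0 0" --pt "0 0 -0.8 0 0 0" --pt "0 0 -1 0 0 0" --pt "0 0 -1 0 0 0" --pt "0 0 -0.8 0 0 0" --pt "0 0 -0.4 0 0 0" --pt "0 0 -0.2 0 0 0"

```text
time_s: 29.4
tcp_pos: [0.4599, -0.2302, 0.0358]
orientation: [179.9, -0.1, 180.0]
contact_force: [0.6, -0.2, 0.1]
finger_gap: 0.0225
grip_force: 39.5
```

jog_arm --pt "0 0 -0.1 0 0 0" --pt "0 0 -0.04 0 0 0" --pt "0 0 0 0 0 0" --pt "0 0 0 0 0 0"

```text
time_s: 29.8
tcp_pos: [0.4612, -0.2311, 0.0326]
orientation: [-180.0, 0.1, 180.0]
contact_force: [0.6, 0.5, 0.7]
finger_gap: 0.0226
grip_force: 39.5
```

jog_arm --pt "0 0 -0.03 0 0 0" --pt "0 0 -0.02 0 0 0" --pt "0 0 0 0 0 0" --pt "0 0 0 0 0 0"

```text
time_s: 30.2
tcp_pos: [0.4609, -0.2308, 0.0299]
orientation: [-180.0, 0.0, 180.0]
contact_force: [-0.0, -0.1, -0.1]
finger_gap: 0.0227
grip_force: 39.5
```

jog_arm --pt "0 0 -0.02 0 0 0" --pt "0 0 0 0 0 0" --pt "0 0 0 0 0 0"

```text
time_s: 30.5
tcp_pos: [0.461, -0.2307, 0.0297]
orientation: [-180.0, 0.0, 180.0]
contact_force: [-3.1, 2.8, 11.9]
finger_gap: 0.0223
grip_force: 40.6
```

jog_arm --pt "0 0 0 0 0 0" --pt "0 0 0 0 0 0" --pt "0 0 0 0 0 0" --pt "0 0 0 0 0 0" --pt "0 0 0 0 0 0" --claw 0

```text
time_s: 31.0
tcp_pos: [0.4608, -0.2308, 0.029]
orientation: [180.0, -0.0, 180.0]
contact_force: [-0.2, 1.2, 0.5]
finger_gap: 0.085
grip_force: 0.0
```

jog_arm --pt "0 0 0.5 0 0 0" --pt "0 0 1 0 0 0" --pt "0 0 1 0 0 0" --pt "0 0 1 0 0 0" --pt "0 0 0.7 0 0 0" --pt "-0.05 1 0 0 0 0" --pt "-0.05 1 0 0 0 0" --pt "-0.05 1 0 0 0 0" --pt "-0.05 1 0 0 0 0" --pt "-0.05 1 0 0 0 0"

```text
time_s: 32.0
tcp_pos: [0.4505, -0.0294, 0.1971]
orientation: [-180.0, 0.0, 180.0]
contact_force: [0.5, -0.5, 0.4]
finger_gap: 0.0854
grip_force: 0.0
```

jog_arm --pt "-0.06 1 0 0 0 0" --pt "-0.06 1 0 0 0 0" --pt "-0.06 1 0 0 0 0" --pt "-0.06 1 0 0 0 0" --pt "-0.06 1 0 0 0 0" --pt "-0.06 1 0 0 0 0" --pt "-0.06 1 0 0 0 0" --pt "-0.06 1 0 0 0 0" --pt "-0.06 1 0 0 0 0" --pt "-0.06 1 0 0 0 0"

```text
time_s: 33.0
tcp_pos: [0.4264, 0.3709, 0.197]
orientation: [-180.0, 0.0, 180.0]
contact_force: [1.5, 0.4, 0.1]
finger_gap: 0.0852
grip_force: 0.0
```

```bash
cat >> h.py <<'E'
def proj(c,P):
    f=240/np.tan(np.radians(c["vfov"]/2)); T=np.linalg.inv(np.array(c["world_from_camera"]))
    p=P@T[:3,:3].T+T[:3,3]; return np.c_[c["cx"]-f*p[:,0]/p[:,2], c["cy"]+f*p[:,1]/p[:,2]]
def knob(c,x,y,z):
    "pixel offset (seen wood centroid - predicted) for a lid at x,y,z"
    a=np.linspace(0,2*np.pi,60); P=np.concatenate([np.c_[x+.012*np.cos(a),y+.012*np.sin(a),0*a+z+h] for h in(.024,.051)])
    m=cv2.fillConvexPoly(np.zeros((1920,2560),np.uint8),cv2.convexHull((proj(c,P)*4+2).astype(np.int32)),1)
    M=cv2.moments(m,True); u,v=M["m10"]/M["m00"]/4-.5,M["m01"]/M["m00"]/4-.5
    h=cv2.cvtColor(c["img"],cv2.COLOR_RGB2HSV).astype(int); w=((abs(h[...,0]-16)<=3)&(h[...,1]>90)&(h[...,1]<170)&(h[...,2]>60)).astype(np.uint8)
    s=np.zeros_like(w); s[int(v)-16:int(v)+16,int(u)-11:int(u)+11]=1
    n,l,st,ce=cv2.connectedComponentsWithStats(w*s); k=1+np.argmax(st[1:,4])
    return np.round(ce[k]-[u,v],2).tolist(), int(st[k,4]), int(m.sum()/16)
E
python3 - <<'E'
from h import *
print(telemetry.state()["tcp_pos"])
d=viewer.capture("scene"); save(d,"s9")
print("5mm",proj(d,np.array([[.46,0,.1],[.46,0,.105]])).tolist())
for n,x,y,z in(("terr hob0",.461,-.2308,0),("terr hob5",.461,-.2308,.005),("navy",.4597,-.0601,.08),("must",.4682,.2249,.08),("sage",.427,.3765,.08)):
    print(n,knob(d,x,y,z))
E
```

```text
[0.42638671 0.37089913 0.19701793]
5mm [[354.2760522981578, 273.653705001191], [354.30750660706275, 271.6239464664818]]
terr hob0 ([1.09, 0.38], 229, 248)
terr hob5 ([0.88, 2.48], 229, 249)
navy ([0.62, 0.89], 175, 208)
must ([0.81, 0.64], 129, 146)
sage ([0.65, 0.6], 101, 129)
```

In this view the lids on canisters match z = 80 mm to about 1 px, so they are fully home. Now the sage lid.

jog_arm --pt "0.01 0.14 0 0 0 0" --pt "0 0 -0.8 0 0 0" --pt "0 0 -0.8 0 0 0" --pt "0 0 -0.45 0 0 0" --pt "0 0 -0.15 0 0 0" --pt "0 0 0 0 0 0" --pt "0 0 0 0 0 0"

```text
time_s: 33.75
tcp_pos: [0.4278, 0.3748, 0.1101]
orientation: [180.0, 0.1, 180.0]
contact_force: [1.0, -0.4, 0.2]
finger_gap: 0.0855
grip_force: 0.0
```

jog_arm --pt "0 0 0 0 0 0" --pt "0 0 0 0 0 0" --pt "0 0 0 0 0 0" --pt "0 0 0 0 0 0" --pt "0 0 0 0 0 0" --pt "0 0 0 0 0 0" --pt "0 0 0 0 0 0" --pt "0 0 0 0 0 0" --claw 1

```text
time_s: 34.55
tcp_pos: [0.4273, 0.3749, 0.1094]
orientation: [180.0, 0.0, 180.0]
contact_force: [-2.1, -0.4, 5.2]
finger_gap: 0.0226
grip_force: 39.0
```

jog_arm --pt "0 0 0.2 0 0 0" --pt "0 0 0.4 0 0 0" --pt "0 0 0.9 0 0 0" --pt "0 0 0.9 0 0 0" --pt "0 0 0 0 0 0" --pt "0 0 0 0 0 0"

```text
time_s: 35.15
tcp_pos: [0.4275, 0.3749, 0.2056]
orientation: [180.0, 0.1, 180.0]
contact_force: [0.3, -0.2, -1.9]
finger_gap: 0.023
grip_force: 39.3
```

Run:
```python
from h import *
d=viewer.capture("top"); save(d,"t10")
s=d["img"][230:320,220:450]; cv2.imwrite("pics/t10c.png",cv2.cvtColor(cv2.resize(s,None,fx=3.4,fy=3.4,interpolation=3),cv2.COLOR_RGB2BGR))
for p in proj(d,np.array([[.4504,.077,.09],[.427,.3765,.09]])): print((p-[220,230])*3.4)
```

```text
[624.24334913 161.69965575]
[123.09537343 201.96619128]
```

View pics/t10c.png

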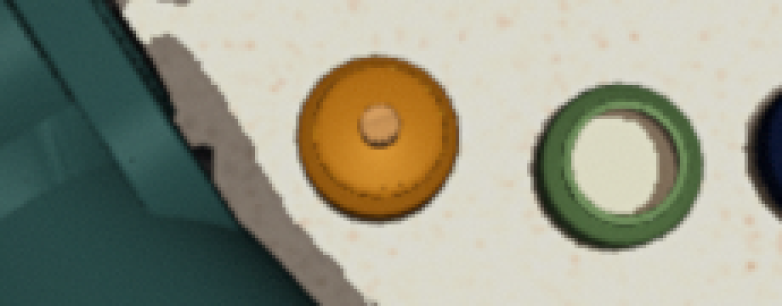

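The sage mouth at crop (623,162) matches the prediction of (624,162). Carrying the sage lid there.

jog_arm --pt "0.05 -0.6 0 0 0 0" --pt "0.07 -0.95 0 0 0 0" --pt "0.07 -0.95 0 0 0 0" --pt "0.07 -0.95 0 0 0 0" --pt "0.07 -0.95 0 0 0 0" --pt "0.07 -0.95 0 0 0 0" --pt "0.07 -0.95 0 0 0 0" --pt "0.07 -0.7 0 0 0 0" --pt "0.03 -0.45 0 0 0 0" --pt "0 0 0 0 0 0"

```text
time_s: 36.2
tcp_pos: [0.4496, 0.0751, 0.204]
orientation: [-180.0, -0.1, 179.8]
contact_force: [0.3, -0.6, -1.0]
finger_gap: 0.0224
grip_force: 39.5
```

jog_arm --pt "0 0 -0.6 0 0 0" --pt "0 0 -0.6 0 0 0" --pt "0 0 -0.5 0 0 0" --pt "0 0 -0.3 0 0 0" --pt "0 0 -0.1 0 0 0" --pt "0 0 -0.1 0 0 0" --pt "0 0 -0.05 0 0 0" --pt "0 0 0 0 0 0" --pt "0 0 0 0 0 0"

```text
time_s: 37.1
tcp_pos: [0.4503, 0.0768, 0.1154]
orientation: [180.0, 0.0, 180.0]
contact_force: [-0.0, 0.5, -1.6]
finger_gap: 0.0227
grip_force: 39.5
```

jog_arm --pt "0 0 -0.05 0 0 0" --pt "0 0 -0.05 0 0 0" --pt "0 0 -0.025 0 0 0" --pt "0 0 0 0 0 0" --pt "0 0 0 0 0 0"

```text
time_s: 37.6
tcp_pos: [0.45, 0.0768, 0.1101]
orientation: [180.0, -0.0, 180.0]
contact_force: [0.1, 0.2, -0.7]
finger_gap: 0.0225
grip_force: 39.5
```

jog_arm --pt "0 0 -0.025 0 0 0" --pt "0 0 0 0 0 0" --pt "0 0 0 0 0 0"

```text
time_s: 37.9
tcp_pos: [0.4502, 0.0768, 0.1094]
orientation: [-180.0, 0.0, 180.0]
contact_force: [-2.0, -0.1, 6.6]
finger_gap: 0.0226
grip_force: 40.3
```

jog_arm --pt "0 0 0 0 0 0" --pt "0 0 0 0 0 0" --pt "0 0 0 0 0 0" --pt "0 0 0 0 0 0" --pt "0 0 0 0 0 0" --claw 0

```text
time_s: 38.4
tcp_pos: [0.4501, 0.0768, 0.109]
orientation: [180.0, -0.0, 180.0]
contact_force: [0.9, 0.3, 0.0]
finger_gap: 0.0851
grip_force: 0.0
```

jog_arm --pt "0 0 0.5 0 0 0" --pt "0 0 0.8 0 0 0" --pt "0 0 0.8 0 0 0" --pt "0.03 -0.99 0 0 0 0" --pt "0.04 -1 0 0 0 0" --pt "0.04 -1 0 0 0 0" --pt "0.04 -1 0 0 0 0" --pt "0.04 -1 0 0 0 0" --pt "0.04 -1 0 0 0 0" --pt "0.04 -1 0 0 0 0"

```text
time_s: 39.4
tcp_pos: [0.4606, -0.2045, 0.1931]
orientation: [-180.0, 0.0, 180.0]
contact_force: [0.4, 1.8, 1.0]
finger_gap: 0.0854
grip_force: 0.0
```

jog_arm --pt "0 -0.7 0 0 0 0" --pt "0 0 -0.7 0 0 0" --pt "0 0 -1 0 0 0" --pt "0 0 -1 0 0 0" --pt "0 0 -0.7 0 0 0" --pt "0 0 -0.4 0 0 0" --pt "0 0 -0.1 0 0 0" --pt "0 0 0 0 0 0" --pt "0 0 0 0 0 0"

```text
time_s: 40.3
tcp_pos: [0.4614, -0.2312, 0.038]
orientation: [-180.0, 0.1, 180.0]
contact_force: [-0.3, 0.2, 0.6]
finger_gap: 0.0853
grip_force: 0.0
```

Down 8 mm more, then grasp and lift.

jog_arm --pt "0 0 -0.15 0 0 0" --pt "0 0 -0.05 0 0 0" --pt "0 0 0 0 0 0"

```text
time_s: 40.6
tcp_pos: [0.4608, -0.2308, 0.029]
orientation: [180.0, -0.0, 180.0]
contact_force: [-0.4, 0.1, -0.4]
finger_gap: 0.0854
grip_force: 0.0
```

jog_arm --pt "0 0 0 0 0 0" --pt "0 0 0 0 0 0" --pt "0 0 0 0 0 0" --pt "0 0 0 0 0 0" --pt "0 0 0 0 0 0" --pt "0 0 0 0 0 0" --pt "0 0 0 0 0 0" --pt "0 0 0 0 0 0" --claw 1

```text
time_s: 41.4
tcp_pos: [0.4609, -0.2308, 0.0292]
orientation: [-180.0, 0.0, 180.0]
contact_force: [-0.1, 1.7, 5.2]
finger_gap: 0.0227
grip_force: 39.2
```

jog_arm --pt "0 0 0.4 0 0 0" --pt "0 0 0.8 0 0 0" --pt "0 0 0.8 0 0 0" --pt "0 0 0.8 0 0 0" --pt "0 0 0.8 0 0 0" --pt "0 0 0.8 0 0 0" --pt "0 0 0 0 0 0" --pt "0 0 0 0 0 0"

```text
time_s: 42.2
tcp_pos: [0.461, -0.2309, 0.205]
orientation: [-180.0, 0.0, 180.0]
contact_force: [-0.6, 0.3, -1.1]
finger_gap: 0.0228
grip_force: 39.5
```

Run:
```python
from h import *
d=viewer.capture("top"); save(d,"t11")
s=d["img"][230:330,210:500]; cv2.imwrite("pics/t11c.png",cv2.cvtColor(cv2.resize(s,None,fx=2.7,fy=2.7,interpolation=3),cv2.COLOR_RGB2BGR))
for p in proj(d,np.array([[.4273,.375,.09]])): print((p-[210,230])*2.7)
```

```text
[126.75013451 159.98174752]
```

View pics/t11c.png

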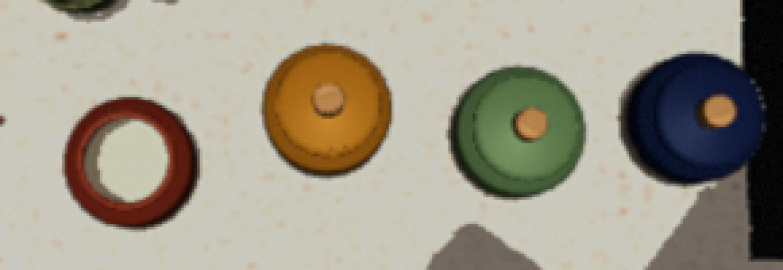

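The terracotta canister's mouth is at crop (126,160) against a predicted (127,160). The other three lids match their canisters. Carrying the last lid.

jog_arm --pt "-0.05 0.65 0 0 0 0" --pt "-0.05 1 0 0 0 0" --pt "-0.05 1 0 0 0 0" --pt "-0.05 1 0 0 0 0" --pt "-0.05 1 0 0 0 0" --pt "-0.05 1 0 0 0 0" --pt "-0.05 1 0 0 0 0" --pt "-0.05 1 0 0 0 0" --pt "-0.05 1 0 0 0 0" --pt "-0.05 1 0 0 0 0"

```text
time_s: 43.25
tcp_pos: [0.4399, 0.1567, 0.2038]
orientation: [-180.0, -0.1, 180.0]
contact_force: [0.5, -0.5, -0.1]
finger_gap: 0.0224
grip_force: 39.5
```

jog_arm --pt "-0.06 1 0 0 0 0" --pt "-0.06 1 0 0 0 0" --pt "-0.06 1 0 0 0 0" --pt "-0.06 1 0 0 0 0" --pt "-0.05 0.9 0 0 0 0" --pt "-0.05 0.6 0 0 0 0" --pt "0 0 0 0 0 0" --pt "0 0 0 0 0 0"

```text
time_s: 44.05
tcp_pos: [0.4266, 0.375, 0.2036]
orientation: [-179.9, -0.1, -180.0]
contact_force: [-0.4, -1.6, 0.1]
finger_gap: 0.0226
grip_force: 39.5
```

jog_arm --pt "0 0 -0.6 0 0 0" --pt "0 0 -0.6 0 0 0" --pt "0 0 -0.5 0 0 0" --pt "0 0 -0.3 0 0 0" --pt "0 0 -0.1 0 0 0" --pt "0 0 -0.1 0 0 0" --pt "0 0 -0.05 0 0 0" --pt "0 0 0 0 0 0" --pt "0 0 0 0 0 0"

```text
time_s: 44.95
tcp_pos: [0.4275, 0.3753, 0.1156]
orientation: [180.0, 0.0, 180.0]
contact_force: [0.2, 0.2, -0.2]
finger_gap: 0.0223
grip_force: 39.5
```

jog_arm --pt "0 0 -0.05 0 0 0" --pt "0 0 -0.05 0 0 0" --pt "0 0 -0.025 0 0 0" --pt "0 0 0 0 0 0" --pt "0 0 0 0 0 0"

```text
time_s: 45.45
tcp_pos: [0.4272, 0.3752, 0.1101]
orientation: [-180.0, -0.0, 180.0]
contact_force: [0.8, 0.4, -0.4]
finger_gap: 0.0224
grip_force: 39.5
```

jog_arm --pt "0 0 -0.025 0 0 0" --pt "0 0 -0.01 0 0 0" --pt "0 0 0 0 0 0" --pt "0 0 0 0 0 0"

```text
time_s: 45.85
tcp_pos: [0.4274, 0.3754, 0.1092]
orientation: [180.0, 0.0, 180.0]
contact_force: [-2.6, -0.3, 6.9]
finger_gap: 0.0224
grip_force: 40.4
```

Contact is at home height. Releasing and retreating.

jog_arm --pt "0 0 0 0 0 0" --pt "0 0 0 0 0 0" --pt "0 0 0 0 0 0" --pt "0 0 0 0 0 0" --pt "0 0 0 0 0 0" --claw 0

```text
time_s: 46.35
tcp_pos: [0.4272, 0.3752, 0.1086]
orientation: [-180.0, -0.0, 180.0]
contact_force: [-0.1, 0.8, -0.3]
finger_gap: 0.0856
grip_force: 0.0
```

jog_arm --pt "0 0 0.5 0 0 0" --pt "0 0 1 0 0 0" --pt "0 0 1 0 0 0" --pt "-0.7 0.5 0.4 0 0 0" --pt "-0.7 0.5 0 0 0 0" --pt "-0.7 0.5 0 0 0 0" --pt "0 0 0 0 0 0" --pt "0 0 0 0 0 0" --pt "0 0 0 0 0 0"

```text
time_s: 47.25
tcp_pos: [0.3438, 0.4349, 0.2246]
orientation: [-180.0, 0.0, 180.0]
contact_force: [0.5, 0.3, 0.4]
finger_gap: 0.0851
grip_force: 0.0
```

Run:
```python
from h import *
d=viewer.capture("scene"); save(d,"s12"); s=d["img"][180:350,230:430]
cv2.imwrite("pics/s12c.png",cv2.cvtColor(cv2.resize(s,None,fx=3.5,fy=3.5,interpolation=3),cv2.COLOR_RGB2BGR))
for n,x,y in(("navy",.4597,-.0601),("sage",.4502,.0768),("must",.4682,.2249),("terr",.4274,.3753)): print(n,knob(d,x,y,.08))
for t in("glass","mug"): print(t,[(np.round(r["point"],3).tolist(),round(r["p"],2)) for r in viewer.search_frame("scene",t)][:1])
```

```text
navy ([0.59, 0.9], 174, 208)
sage ([0.59, 0.55], 151, 176)
must ([1.09, 0.59], 132, 146)
terr ([0.62, 0.47], 103, 128)
glass [([0.609, 0.109, 0.057], 0.63)]
mug [([0.569, 0.391, 0.074], 0.6)]
```

View pics/s12c.png

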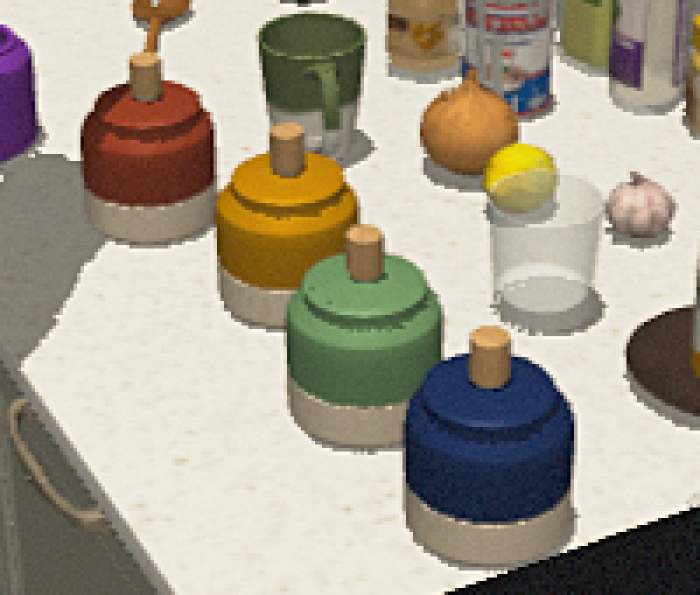

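All four lids are matched, level and home: terracotta (148,130), mustard (288,200), sage (365,300), navy (490,400). The glass and mug have not moved.

```bash
python3 -c "
from bench import job; print(job.sign_off())"
```

```text
the job is handed in; nothing more can be done
None
```

The job is handed in at about 47 s of the 134 s allowed: all four canisters wear the lid of their own colour, seated level in the mouth, with the canisters still in place and the glass and mug undisturbed.

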